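# Lock the welding shuttle with its locating pin

## Robot

A 6-joint arm with a two-finger parallel gripper is mounted at the origin on the work surface. World frame = base frame: x ahead of the robot, y to its left, z up, the work surface at z = 0. Lengths are in m, angles in rad, forces in N, time in s.
With the tool pointing down it reaches from about 0.3 to 0.875 m from the base axis. Payload 6.4 kg.
Tool frame: the origin (TCP) lies at the very end of the fingers, on their centre line; the grasp point (between the pads) lies 19 mm behind it; z points along the fingers, y is the direction in which the jaws open and shut (so a half turn about z gives the same grasp; the last joint's range is limited). The gripper opens to 85 mm and grips with 20 to 120 N. Pads are 22 mm wide; open, the fingers measure 114 mm over their backs; the gripper's body (76 mm by 85 mm) begins 54 mm behind the grasp point. The pads swing forward as they close: fully open they stand 13 mm farther back than shut.
Start: joints at [1.085, 0.181, 1.607, -0, 1.354, -0.206], TCP at [0.159, 0.553, 0.231] pointing down, gripper open.
Joint ranges: [-2.99, 2.99], [-0.89, 2.07], [0.3, 2.58], [-1.14, 4.28], [0, 2.63], [-3.12, 3.12]. Speed limits (rad/s): [2.57, 2.57, 3.01, 3.14, 3.14, 3.14].

## Interface

Orientations are given as a unit quaternion [w, x, y, z].
In Python, from bench import * gives the robot as it stands.
- The arm moves only by the tool arm_command, never from a script. Its argument "motion" is text: rows parted by semicolons, each of 7 numbers parted by spaces: the shift along the tool's x, y, z in units of 0.2 m (1.0 is 0.2 m), then the turn, a rotation vector about the tool's x, y, z in units of 60 degrees (1.0 is 60 degrees), then the opening, from 0 (shut) to 1 (fully open). In form: tx ty tz ax ay az grip; .... A call has 1 to 10 rows; each row shifts and turns the pose as measured when the row begins, along the tool's axes as they then stand; what a row does not reach is not made up. A row lasts 1/12 s, in which the tool goes at most 41.7 mm and 7.16 degrees, less where a joint would pass 70% of its speed; a pose out of reach is approached as far as the arm can. A call with a number of a shift or a turn outside -1 to 1 is refused whole. A call with a gripper value outside its range is refused whole. The fingers move at their own pace and stop on an object; the grip force is fixed at half the most. Time passes only in rows, so rows that do not move let the fingers close. It gives the time, the measured TCP pose, the force and the opening at its end, in the units of the state.
- get_obs(): the state, without advancing time (a new reading comes with each control period).
- camera(name): name is "scene" or "side" or "wrist"; returns a dict with "img" (384x512x3 uint8, red, green, blue), "intrinsics" (3x3 intrinsics, pixels), "pose" (4x4, takes a point from camera to world coordinates); the wrist camera has in their place "mount" (4x4, takes a point from camera to tool coordinates, whose origin is the TCP and whose axes are the flange's). Camera axes: x right, y down, z forward; pixel columns grow to the right and rows downward; lengths in m; the calibration is good to about 2 mm. A picture is of the moment at which its call begins: read the wrist's pose just before it. There is no depth.
- hand_in(): hands the job in, once; it reports no verdict.
Trained networks look in the newest picture that a camera, given by its name, has taken for a name from the list of things; names that differ only in an ending like _2 or _b are one class to them, and where a whole thing is asked for, a point or a joint stands for the part that bears it (a point fixed in the world has none). Each returns a list of dicts, best first, with "conf" (0 to 1); they miss things now and then, are a little off and sometimes report something else, mostly with a low value. They report only what shows in the picture. A call takes as long as a camera call. They do not tell look-alikes from the thing itself.
- search_frame(camera, target): "box" ([left, top, right, bottom] in pixels, round what is visible of it).
The state is a dict: "time_s": time; "q": joint angles; "dq": joint speeds; "joint_efforts": joint torques, N m; "eef_pos": TCP position; "eef_rot": TCP orientation; "wrist_force": force on the tool from outside, world axes, zero at the start; "torque": the same for the moment, N m; "opening": opening from 0.0 (shut) to 1.0 (fully open).
Only numpy, scipy, OpenCV 4.12 (cv2) and the standard library are available. Lean on these libraries where they do the work, as an engineer would, in place of code of your own. Each camera call takes 0.05 s, during which the arm holds its last target.

## Task

Lock the loaded shuttle in its welding position: take the long red-knobbed locating pin from the blue rest, stand it in the brass guide bush of the shuttle, and slide the shuttle slowly along its bed by the black push grip, with the pin riding on the strip below, until the pin drops into the hole hidden under the shuttle. The collar of the pin must end fully down on the bush. Stop pushing as soon as it has dropped and never ram or force the pin; leave the short black-knobbed pin and everything else where it is.

Things in the scene. Friction and masses are not known exactly. Their poses are not given: they have to be found in the camera images.
- bed: Dark steel bed of the shuttle fixture, fixed, 200 x 400 mm, 75 mm high at its aluminium end plates. Origin: centre of its underside, on the table. The shuttle runs along the bed's y axis (its long side); x points across it, away from the robot. In it, hidden under the shuttle, lies a flat steel strip, top 46 mm above the table, with one 14 mm hole, exactly under the bush's line of travel.
- shuttle (a joint): Travel of the shuttle along the bed's +y, m: 0 at the -y stop, 0.120 at the +y stop. It starts between 0 and 0.025. The strip is set anew for every job: its hole comes under the bush somewhere between 0.045 and 0.095, where is not measured. Takes 9 to 10 N to push (sealed guides) and stays where it is left.
- bush_mouth (a point): Centre of the top of the brass guide bush in the shuttle (36 x 36 mm block, top 86 mm above the table), the mouth of its upright bore, 14 mm wide, 32 mm long. It lies 45 mm to the bed's -x side of the bed's centre line. Axes as the bed's. The shuttle's aluminium plate is 170 x 220 mm, top 72 mm above the table; the gearbox housing clamped on its +x half rises to 131 mm.
- push_grip (a point): Black upright push grip of the shuttle, a round post 22 mm in diameter, rising from 81 to 136 mm above the table; this point lies on its axis, 116 mm above the table, 80 mm behind the bush (towards the bed's -y). Clear all round: 30 mm of room or more for the fingers.
- pin: Long locating pin, about 90 g, standing in one of the rest's two holes: steel shank 12 mm thick, 54 mm long, with a coned tip (8 mm wide at its end, cone 4 mm long); steel collar 22 mm across, 8 mm thick; red round knob 26 mm across, 30 mm high, its top 92 mm above the tip. Origin: centre of the tip's end; z points up to the knob.
- pin_collar (a point): Centre of the underside of the long pin's collar, 54 mm above its tip. With the tip riding on the strip it stands 14 mm above the bush; with the tip in the hidden hole the collar lies on the bush. Slid over slowly (15 mm/s), the pin falls by its own weight unless a side load jams it; then ease the load or push the knob lightly.
- short_pin: Short pin of another fixture, same form with a black knob and a 38 mm shank, standing in the other hole of the rest. Origin: centre of its tip's end. Leave it there.
- pin_rest: Blue plastic rest for the pins, fixed, 160 x 60 mm, 60 mm high, with two upright through holes 15 mm wide, 45 mm either side of its centre along its x axis; the pins hang in them with their collars on its top, knobs from 68 to 98 mm above the table. Origin: centre of its underside.
- spare_housing: Loose aluminium gearbox housing, 62 x 92 x 64 mm, about 0.9 kg, not needed. Origin: centre of its underside.
- sleeve: Loose steel tube standing upright, 42 mm in diameter, 55 mm high, not needed. Origin: centre of its underside.
- tape_roll: Loose black roll of tape lying flat, 96 mm in diameter, 24 mm high, not needed. Origin: centre of its underside.
- screwdriver: Loose screwdriver with a green handle lying flat, about 0.2 m long, not needed. Origin: about its middle.
- pliers: Loose pliers with orange handles lying flat, about 170 mm long, not needed. Origin: between the handles.
- relay_box: Loose small white box, 50 x 90 x 35 mm, not needed. Origin: centre of its underside.
Not all that is in view belongs to the job. Leave any brown or green look-alike of the pin alone.

How it is judged:
By the outcome, as a careful person would: the job done as asked, in the order asked, and still so for the second after the job is handed in, with the robot touching nothing.
It also fails if it takes over 56 s, if anything falls off the work surface, if the arm or the gripper's body presses on something with over 40 N, if the wrist force passes 120 N, or if a joint passes its speed limit or range.

## Working session

There is one attempt and no reset: what is moved stays moved. The work goes in short steps, Python scripts to look and compute and a tool call to move; the robot and the scene stay as the last step left them, time stands still between calls to the robot, and variables do not carry over. Pictures are saved under pics/ and viewed, and the job is handed in when it is done.

Besides the shell and the picture viewer there is one more tool, called after "Emit:" by a JSON object that holds its "op" and its "data". arm_command: Moves the arm, as the interface text tells. Shifts and turns lie within -1 to 1; 1 stands for 0.2 m of shift or 60 degrees of turn. Its arguments: {"type":"object","properties":{"motion":{"type":"string"}},"required":["motion"]}

```bash
mkdir -p pics; ls; python3 - <<'E'
from bench import *
import cv2,numpy as np
o=get_obs(); print({k:np.round(v,3).tolist() for k,v in o.items()})
for c in ["scene","side","wrist"]:
    r=camera(c); cv2.imwrite(f"pics/a_{c}.png",r["img"][:,:,::-1])
    print(c,{k:np.round(r[k],4).tolist() for k in r if k!="img"})
    for t in ["bed","bush_mouth","push_grip","pin","short_pin","pin_rest","spare_housing","sleeve"]:
        print(t,[(np.round(d["box"]).tolist(),round(d["conf"],2)) for d in search_frame(c,t)][:3])
E
```

```text
pics
{'time_s': 0.0, 'q': [1.085, 0.182, 1.608, 0.0, 1.354, -0.206], 'dq': [-0.001, -0.001, -0.0, 0.0, 0.002, 0.002], 'joint_efforts': [-0.0, -44.485, -35.134, -0.0, 0.009, 0.0], 'eef_pos': [0.159, 0.552, 0.23], 'eef_rot': [-0.0, 0.139, 0.99, -0.001], 'wrist_force': [0.209, -0.19, 0.123], 'torque': [0.037, 0.049, -0.013], 'opening': 1.001}
scene {'intrinsics': [[445.4215, 0.0, 262.2307], [0.0, 445.4215, 187.3267], [0.0, 0.0, 1.0]], 'pose': [[-0.5395, 0.6828, -0.4927, 1.2631], [0.842, 0.4386, -0.3142, 0.5045], [0.0016, -0.5843, -0.8115, 1.3107], [0.0, 0.0, 0.0, 1.0]]}
bed [([211.0, 161.0, 342.0, 262.0], 0.65)]
bush_mouth [([226.0, 168.0, 302.0, 236.0], 0.8)]
push_grip [([227.0, 162.0, 305.0, 232.0], 0.76)]
pin [([144.0, 149.0, 153.0, 170.0], 0.48), ([167.0, 138.0, 175.0, 147.0], 0.46), ([191.0, 138.0, 201.0, 158.0], 0.39)]
short_pin [([166.0, 136.0, 177.0, 146.0], 0.51), ([182.0, 123.0, 194.0, 134.0], 0.44)]
pin_rest [([156.0, 126.0, 201.0, 166.0], 0.72)]
spare_housing [([344.0, 271.0, 380.0, 301.0], 0.66)]
sleeve [([358.0, 210.0, 376.0, 228.0], 0.79), ([182.0, 124.0, 190.0, 133.0], 0
[... 462 characters left out ...]
86.0, 301.0, 405.0, 340.0], 0.75), ([211.0, 142.0, 238.0, 158.0], 0.7)]
short_pin [([290.0, 311.0, 308.0, 338.0], 0.54)]
pin_rest [([272.0, 305.0, 373.0, 376.0], 0.57)]
spare_housing [([245.0, 132.0, 272.0, 154.0], 0.79)]
sleeve [([190.0, 152.0, 207.0, 170.0], 0.63), ([290.0, 313.0, 303.0, 339.0], 0.34)]
wrist {'intrinsics': [[271.0344, 0.0, 251.5593], [0.0, 271.0344, 187.1963], [0.0, 0.0, 1.0]], 'mount': [[0.001, -0.9583, -0.2856, 0.0716], [1.0, 0.0011, -0.0002, -0.0004], [0.0005, -0.2856, 0.9583, -0.1425], [0.0, 0.0, 0.0, 1.0]]}
bed [([65.0, 348.0, 120.0, 384.0], 0.95)]
bush_mouth []
push_grip []
pin []
short_pin []
pin_rest []
spare_housing []
sleeve [([181.0, 317.0, 201.0, 330.0], 0.53)]
```

```bash
python3 - <<'E'
import cv2
s=cv2.imread("pics/a_scene.png");d=cv2.imread("pics/a_side.png")
cv2.imwrite("pics/b1.png",cv2.resize(s[100:320,100:400],None,fx=2.66,fy=2.66,interpolation=cv2.INTER_CUBIC))
cv2.imwrite("pics/b2.png",cv2.resize(d[120:384,170:450],None,fx=2.2,fy=2.2,interpolation=cv2.INTER_CUBIC))
E
```

```text
(no output)
```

View pics/b1.png

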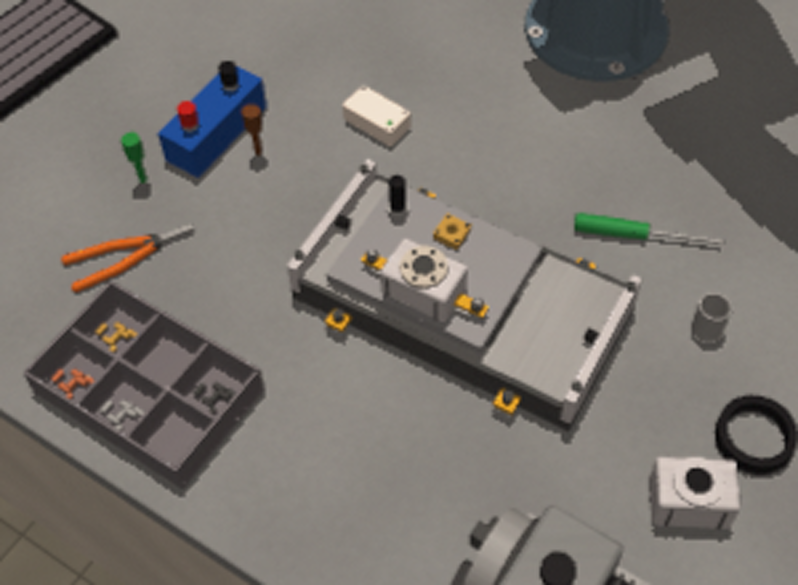

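View pics/b2.png

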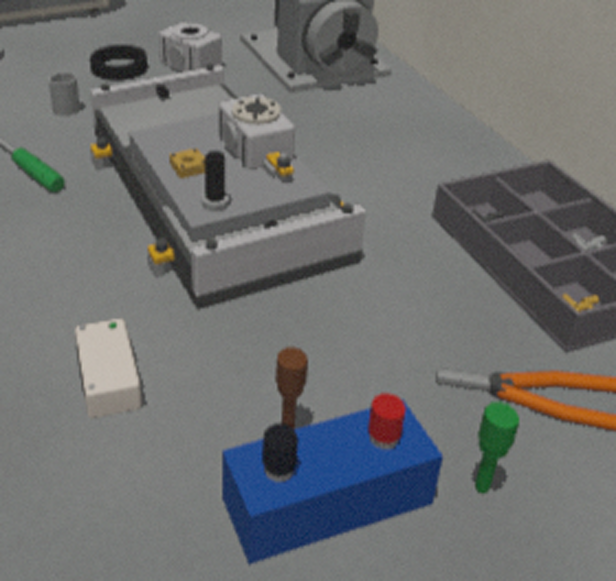

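View pics/a_wrist.png

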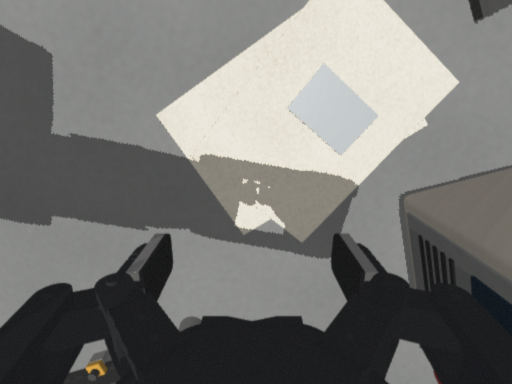

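In the scene picture, four things could be taken for the pin:
- Red knob on the blue rest, about (170,143).
- Black knob (short pin), about (186,128).
- Brown peg, about (195,147).
- Green peg, about (150,157).

I choose the red one. The brass bush is at about (270,186) and the black grip at about (249,172).

```bash
cat > h.py <<'E'
import numpy as np,cv2
from scipy.spatial.transform import Rotation as R
from bench import *
def ray(K,P,u,v):
    d=P[:3,:3]@np.linalg.solve(K,[u,v,1.]); return P[:3,3],d
def atz(K,P,u,v,z):
    o,d=ray(K,P,u,v); return o+d*(z-o[2])/d[2]
def tri(l):
    A=np.zeros((3,3));b=np.zeros(3)
    for o,d in l:
        d=d/np.linalg.norm(d);M=np.eye(3)-np.outer(d,d);A+=M;b+=M@o
    return np.linalg.solve(A,b)
def proj(K,P,X):
    c=P[:3,:3].T@(np.asarray(X)-P[:3,3]);p=K@c;return p[:2]/p[2]
def toolpose():
    o=get_obs();q=o["eef_rot"];T=np.eye(4);T[:3,:3]=R.from_quat([q[1],q[2],q[3],q[0]]).as_matrix();T[:3,3]=o["eef_pos"];return T
def cam(n):
    T=toolpose() if n=="wrist" else None
    r=camera(n);K=np.array(r["intrinsics"]);P=np.array(r["pose"]) if "pose" in r else T@np.array(r["mount"])
    return r["img"],K,P
E
python3 - <<'E'
from h import *
C={n:cam(n) for n in["scene","side"]}
def blob(n,f,box):
    im=C[n][0];h=cv2.cvtColor(im,cv2.COLOR_RGB2HSV).astype(int);m=f(h,im.astype(int)).astype(np.uint8)
    z=np.zeros_like(m);l,t,r,b=box;z[t:b,l:r]=m[t:b,l:r];ys,xs=np.nonzero(z)
    return xs.mean()+0.,ys.mean()+0.,len(xs),(xs.min(),xs.max(),ys.min(),ys.max())
red=lambda h,i:(i[...,0]>110)&(i[...,1]<60)&(i[...,2]<60)
brass=lambda h,i:(h[...,0]>12)&(h[...,0]<25)&(h[...,1]>150)
blk=lambda h,i:(i.max(-1)<50)
for nm,f,b1,b2 in[("red",red,(160,130,185,155),(325,290,370,330)),("brass",brass,(258,176,282,197),(242,182,266,204)),("grip",blk,(243,162,257,183),(255,180,280,215)),("blackknob",blk,(178,120,195,136),(285,305,310,340))]:
    a=blob("scene",f,b1);b=blob("side",f,b2);print(nm,a,b)
    p=tri([ray(*C["scene"][1:],*a[:2]),ray(*C["side"][1:],*b[:2])]);print("  tri",p.round(4))
E
python3 - <<'E'
import cv2
s=cv2.imread("pics/a_scene.png");d=cv2.imread("pics/a_side.png")
cv2.imwrite("pics/c1.png",cv2.resize(s[150:270,205:350],None,fx=5,fy=5,interpolation=cv2.INTER_CUBIC))
cv2.imwrite("pics/c2.png",cv2.resize(d[145:265,205:345],None,fx=5,fy=5,interpolation=cv2.INTER_CUBIC))
E
```

```text
red (np.float64(169.57692307692307), np.float64(140.46153846153845), 26, (np.int64(167), np.int64(172), np.int64(138), np.int64(143))) (np.float64(345.5577889447236), np.float64(308.20603015075375), 199, (np.int64(339), np.int64(353), np.int64(300), np.int64(320)))
  tri [ 0.529  -0.3651  0.0922]
brass (np.float64(269.30526315789473), np.float64(186.70526315789473), 95, (np.int64(263), np.int64(275), np.int64(182), np.int64(192))) (np.float64(254.88888888888889), np.float64(192.72222222222223), 54, (np.int64(248), np.int64(261), np.int64(189), np.int64(198)))
  tri [0.5011 0.0482 0.0823]
grip (np.float64(248.92424242424244), np.float64(172.5151515151515), 66, (np.int64(246), np.int64(251), np.int64(166), np.int64(179))) (np.float64(267.49375), np.float64(199.88125), 160, (np.int64(264), np.int64(271), np.int64(190), np.int64(210)))
  tri [ 0.5063 -0.0322  0.1095]
blackknob (np.float64(185.42307692307693), np.float64(127.63461538461539), 52, (np.int64(183), np.int64(188), np.int64(123), np.int64(132))) (np.float64(297.0578231292517), np.float64(324.0952380952381), 294, (np.int64(290), np.int64(304), np.int64(312), np.int64(335)))
  tri [ 0.4418 -0.3624  0.0837]
```

View pics/c1.png

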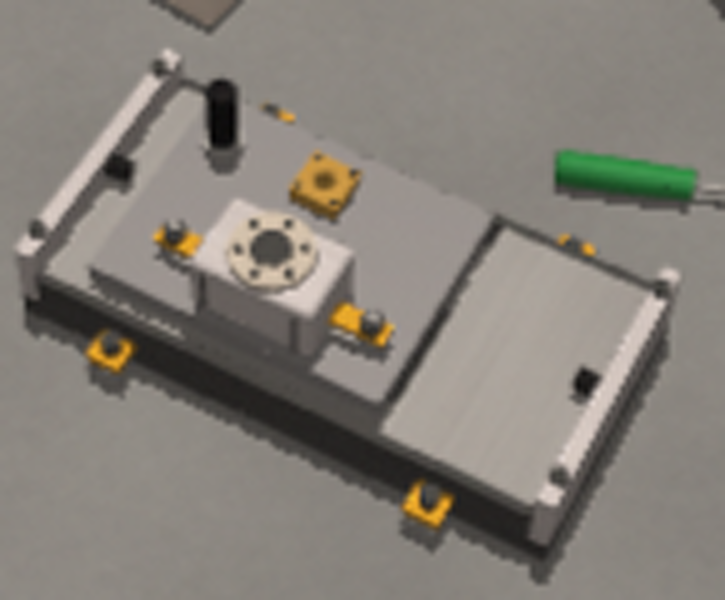

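View pics/c2.png

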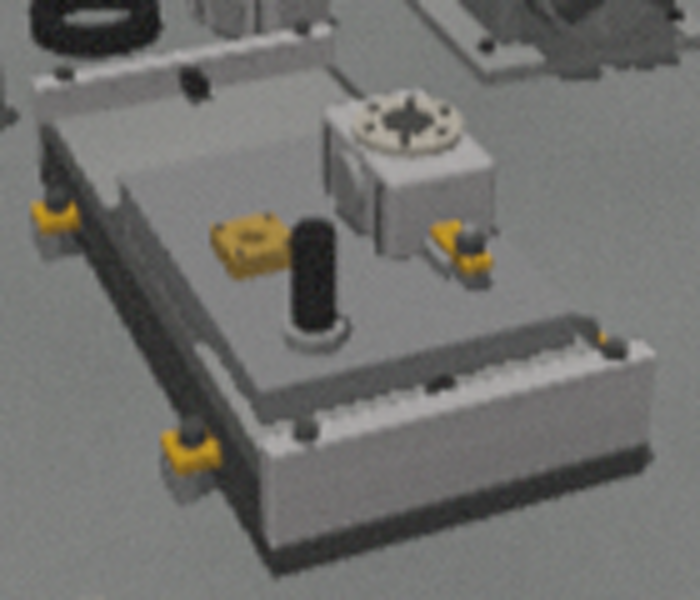

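```bash
cat >> h.py <<'E'
def plan(pos,yaw,grip,n=None,smax=0.0405,amax=7.0):
    """rows (tool axes, units) from the present pose to pos, with tool x at world yaw (deg), pointing down"""
    T=toolpose();c,s=np.cos(np.radians(yaw)),np.sin(np.radians(yaw))
    G=np.array([[c,s,0],[s,-c,0],[0,0,-1.]]);out=[]
    p=T[:3,3].copy();Rm=T[:3,:3].copy();pos=np.array(pos)
    while True:
        d=pos-p;w=R.from_matrix(Rm.T@G).as_rotvec();a=np.degrees(np.linalg.norm(w));l=np.linalg.norm(d)
        if (l<2e-4 and a<.1) or len(out)>30: break
        f=min(1,smax/max(l,1e-9));g=min(1,amax/max(a,1e-9))
        sh=np.round(Rm.T@d*f/0.2,3);tu=np.round(np.degrees(w*g)/60,3)
        out.append(" ".join("%g"%(x+0.) for x in [*sh,*tu,grip]))
        p=p+Rm@(sh*0.2);Rm=Rm@R.from_rotvec(np.radians(tu*60)).as_matrix()
    print(len(out));
    for i in range(0,len(out),10): print("; ".join(out[i:i+10]))
E
python3 - <<'E'
from h import *
import h
C={n:cam(n)[1:] for n in["scene","side"]}
def t(a,b): return tri([ray(*C["scene"],*a),ray(*C["side"],*b)]).round(4)
S=lambda x,y:(205+x/5-.4,150+y/5-.4); D=lambda x,y:(205+x/5-.4,145+y/5-.4)
for nm,a,b in[("bush",(325,180),(254,237)),("n-",(163,67),(306,430)),("n+",(38,230),(614,348)),("f-",(664,285),(65,75)),("f+",(558,477),(303,29))]:
    print(nm,t(S(*a),D(*b)))
print("brown",t((194.5,142),(302.5,283)),"green",t((150,154),(396,311)))
plan([0.500,0.045,0.235],93.5,1)
E
```

```text
bush [0.5006 0.0474 0.0859]
n- [ 0.4754 -0.1049  0.079 ]
n+ [ 0.6356 -0.0953  0.0793]
f- [0.4498 0.2784 0.0791]
f+ [0.6111 0.2885 0.0784]
brown [ 0.4845 -0.2863  0.0893] green [ 0.6117 -0.3903  0.0822]
16
-0.155 -0.13 -0.001 0 0 0.117 1; -0.17 -0.11 -0.001 0 0 0.117 1; -0.182 -0.089 -0.001 0 0 0.117 1; -0.191 -0.066 -0.001 0 0 0.117 1; -0.198 -0.042 -0.001 0 0 0.117 1; -0.202 -0.018 -0.001 0 0 0.117 1; -0.202 0.007 -0.001 0 0 0.117 1; -0.2 0.032 -0.001 0 0 0.117 1; -0.195 0.056 -0.001 0 0 0.117 1; -0.186 0.08 -0.002 0 0 0.117 1
-0.175 0.102 -0.001 0 0 0.004 1; -0.175 0.102 -0.002 0 0 0 1; -0.175 0.102 -0.001 0 0 0 1; -0.175 0.103 -0.002 0 0 0 1; -0.175 0.103 -0.001 0 0 0 1; -0.017 0.01 -0.001 0 0 0 1
```

Emit:
{"op": "arm_command", "data": {"motion": "-0.155 -0.13 0 0 0 0.117 1; -0.17 -0.11 0 0 0 0.117 1; -0.182 -0.089 0 0 0 0.117 1; -0.191 -0.066 0 0 0 0.117 1; -0.198 -0.042 0 0 0 0.117 1; -0.202 -0.018 0 0 0 0.117 1; -0.202 0.007 0 0 0 0.117 1; -0.2 0.032 0 0 0 0.117 1; -0.195 0.056 0 0 0 0.117 1; -0.186 0.08 0 0 0 0.117 1"}}

```text
time_s: 2.38
eef_pos: [0.3825, 0.2085, 0.2312]
eef_rot: [-0.0, 0.691, 0.723, 0.003]
wrist_force: [1.1, 1.1, 0.3]
opening: 0.997
```

```bash
python3 - <<'E'
from h import *
print(toolpose().round(3));plan([0.500,0.045,0.235],93.8,1)
E
```

```text
[[-0.045  0.999  0.004  0.383]
 [ 0.999  0.045  0.005  0.208]
 [ 0.005  0.004 -1.     0.231]
 [ 0.     0.     0.     1.   ]]
5
-0.17 0.111 -0.004 0.004 -0.004 -0.02 1; -0.172 0.107 -0.004 0 0 0 1; -0.172 0.107 -0.004 0 0 0 1; -0.172 0.107 -0.004 0 0 0 1; -0.166 0.104 -0.004 0 0 0 1
```

Emit:
{"op": "arm_command", "data": {"motion": "-0.17 0.111 -0.004 0.004 -0.004 -0.02 1; -0.172 0.107 -0.004 0 0 0 1; -0.172 0.107 -0.004 0 0 0 1; -0.172 0.107 -0.004 0 0 0 1; -0.166 0.104 -0.004 0 0 0 1; 0 0 0 0 0 0 1"}}

```text
time_s: 2.88
eef_pos: [0.5045, 0.0314, 0.2375]
eef_rot: [0.003, 0.688, 0.725, 0.002]
wrist_force: [-0.2, -0.5, 1.0]
opening: 1.0
```

```bash
python3 - <<'E'
from h import *
im,K,P=cam("wrist");np.savez("w1.npz",im=im,K=K,P=P);print(toolpose().round(4))
for n,X in dict(bush=[.5006,.0474,.086],grip=[.5063,-.0322,.136]).items(): print(n,proj(K,P,X).round(1))
cv2.imwrite("pics/d1.png",im[:,:,::-1])
u,v=proj(K,P,[.5006,.0474,.086]).astype(int)
cv2.imwrite("pics/d2.png",cv2.resize(im[v-50:v+50,u-60:u+60,::-1],None,fx=6,fy=6,interpolation=cv2.INTER_CUBIC));print(u-60,v-50)
plan([0.529,-0.365,0.235],93.8,1)
E
```

```text
[[-5.240e-02  9.986e-01  5.100e-03  5.028e-01]
 [ 9.986e-01  5.240e-02 -1.000e-04  3.370e-02]
 [-4.000e-04  5.100e-03 -1.000e+00  2.371e-01]
 [ 0.000e+00  0.000e+00  0.000e+00  1.000e+00]]
bush [247.1 159. ]
grip [248.4 246.7]
187 109
10
-0.202 0.003 0.001 0.005 0 -0.013 1; -0.202 0 0.001 0 0 0 1; -0.202 0 0.001 0 0 0 1; -0.202 0 0.001 0 0 0 1; -0.202 0 0.001 0 0 0 1; -0.202 0 0.001 0 0 0 1; -0.202 0 0.001 0 0 0 1; -0.202 0 0.002 0 0 0 1; -0.202 -0.001 0.001 0 0 0 1; -0.18 0 0.001 0 0 0 1
```

View pics/d1.png

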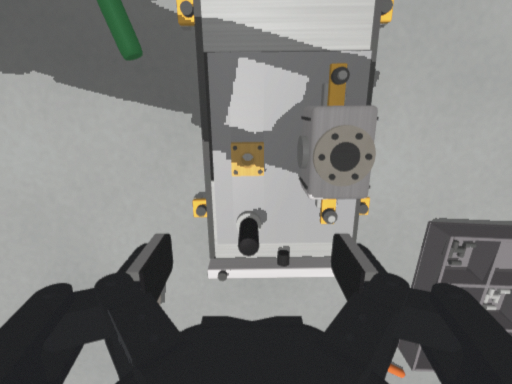

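View pics/d2.png

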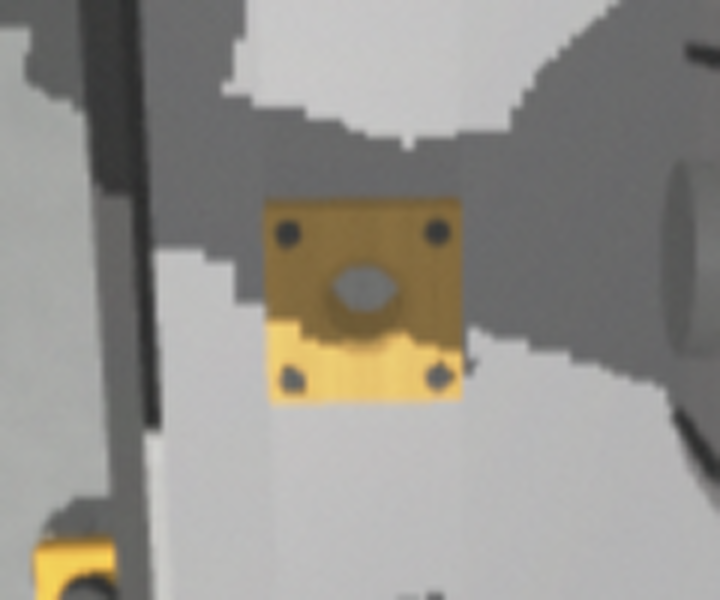

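The wrist picture shows the brass bush centre at (247,159) and the grip top at (248,243). My triangulated positions project to within 1 px and about 4 px of these. Next I move to the pin.

Emit:
{"op": "arm_command", "data": {"motion": "-0.202 0.003 0.001 0.005 0 -0.013 1; -0.202 0 0.001 0 0 0 1; -0.202 0 0.001 0 0 0 1; -0.202 0 0.001 0 0 0 1; -0.202 0 0.001 0 0 0 1; -0.202 0 0.001 0 0 0 1; -0.202 0 0.001 0 0 0 1; -0.202 0 0.002 0 0 0 1; -0.18 0 0.001 0 0 0 1; 0 0 0 0 0 0 1"}}

```text
time_s: 3.77
eef_pos: [0.5277, -0.323, 0.2332]
eef_rot: [-0.002, 0.677, 0.736, 0.002]
wrist_force: [-0.1, 0.1, 0.6]
opening: 0.999
```

```bash
python3 - <<'E'
from h import *
im,K,P=cam("wrist");print(toolpose().round(4))
X=[.529,-.3651,.098];u,v=proj(K,P,X);print(u,v)
cv2.imwrite("pics/e1.png",im[:,:,::-1])
m=(im[...,0]>90)&(im[...,1]<50)&(im[...,2]<50);n,l,st,c=cv2.connectedComponentsWithStats(m.astype(np.uint8))
for i in range(1,n):
    if st[i][4]>30: print(st[i],c[i])
i0,j0=int(v)-50,int(u)-60
cv2.imwrite("pics/e2.png",cv2.resize(im[i0:i0+100,j0:j0+120,::-1],None,fx=6,fy=6,interpolation=cv2.INTER_CUBIC));print(j0,i0)
E
```

```text
[[-0.0833  0.9965 -0.0019  0.5277]
 [ 0.9965  0.0833  0.0079 -0.3201]
 [ 0.008  -0.0012 -1.      0.233 ]
 [ 0.      0.      0.      1.    ]]
248.85557995032988 214.97328038886843
[242 196  20  12 136] [251.71323529 200.47794118]
188 164
```

View pics/e1.png

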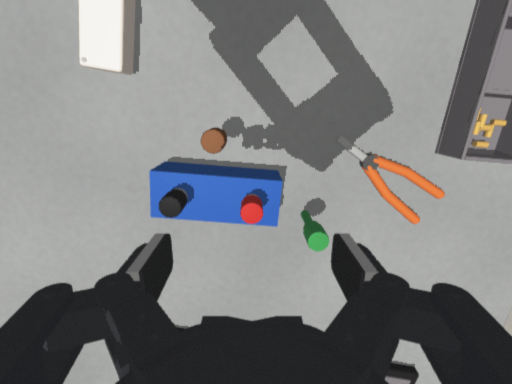

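View pics/e2.png

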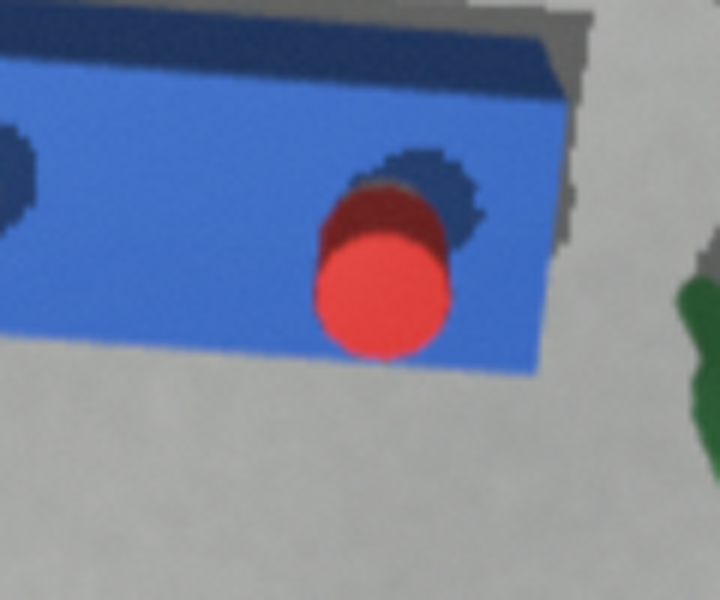

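```bash
python3 - <<'E'
from h import *
r=camera("wrist");K=np.array(r["intrinsics"])
T=np.array([[-0.0833,0.9965,-0.0019,0.5277],[0.9965,0.0833,0.0079,-0.3201],[0.008,-0.0012,-1,0.233],[0,0,0,1]])
P=T@np.array(r["mount"]);p=atz(K,P,251.4,212.9,.098);print(p)
w=np.load("w1.npz");print(atz(w["K"],w["P"],247.2,159.4,.086))
print(toolpose()[:3,3])
plan([p[0],p[1],0.13],93.8,0.7)
E
```

```text
[ 0.53153344 -0.35907229  0.098     ]
[0.50078402 0.04699508 0.086     ]
[ 0.52783297 -0.3179672   0.23299578]
3
-0.077 0.001 0.187 -0.001 -0.009 0.018 0.7; -0.075 0.002 0.188 0 0 0 0.7; -0.056 0.001 0.139 0 0 0 0.7
```

Emit:
{"op": "arm_command", "data": {"motion": "-0.08 0 0.18 0 -0.009 0.018 0.7; -0.08 0 0.16 0 0 0 0.7; 0 0 0 0 0 0 0.7; 0 0 0 0 0 0 0.7; 0 0 0 0 0 0 0.7"}}

```text
time_s: 4.28
eef_pos: [0.5333, -0.3396, 0.166]
eef_rot: [-0.0, 0.68, 0.733, 0.001]
wrist_force: [0.1, 0.4, 0.1]
opening: 0.7
```

```bash
python3 - <<'E'
from h import *
T=toolpose();im,K,P=cam("wrist");print(T.round(4),get_obs()["dq"].round(3) if hasattr(get_obs()["dq"],"round") else get_obs()["dq"])
h=cv2.cvtColor(im,cv2.COLOR_RGB2HSV).astype(int)
m=(im[...,0]>170)&(im[...,1]<90)&(im[...,2]<90);n,l,st,c=cv2.connectedComponentsWithStats(m.astype(np.uint8))
for i in range(1,n):
    if st[i][4]>30: print(st[i],c[i],atz(K,P,*c[i],.098))
cv2.imwrite("pics/f1.png",im[:,:,::-1]);print(toolpose()[:3,3])
E
```

```text
[[-0.0742  0.9972  0.0011  0.5333]
 [ 0.9972  0.0742  0.0012 -0.3396]
 [ 0.0011  0.0012 -1.      0.166 ]
 [ 0.      0.      0.      1.    ]] [-0.005 -0.01  -0.018 -0.005 -0.006 -0.007]
[233 210  28  27 586] [246.278157   222.64163823] [ 0.53156639 -0.36168656  0.098     ]
[ 0.53380551 -0.33960935  0.16679375]
```

View pics/f1.png

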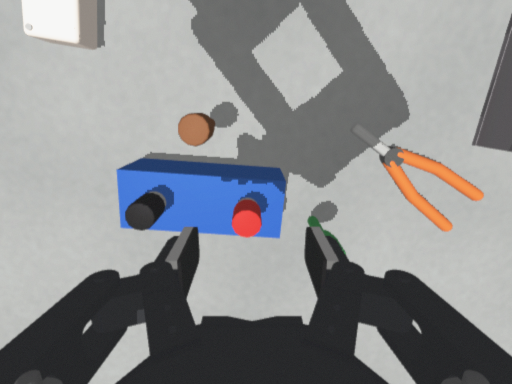

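```bash
python3 - <<'E'
from h import *
plan([.5316,-.3617,0.125],93.8,0.7);plan([.5316,-.3617,0.068],93.8,0.7,smax=.03)
E
```

```text
2
-0.094 -0.017 0.179 0.002 0 0.008 0.7; -0.015 -0.003 0.03 0 0 0 0.7
4
-0.032 -0.006 0.146 0.002 0 0.008 0.7; -0.033 -0.005 0.146 0 0 0 0.7; -0.032 -0.006 0.146 0 0 0 0.7; -0.013 -0.002 0.056 0 0 0 0.7
```

Emit:
{"op": "arm_command", "data": {"motion": "-0.1 -0.018 0.1 0 0 0.008 0.7; -0.015 -0.002 0.1 0 0 0 0.7; 0 0 0 0 0 0 0.7; 0 0 0 0 0 0 0.7"}}

```text
time_s: 4.67
eef_pos: [0.5367, -0.3609, 0.1354]
eef_rot: [0.007, 0.681, 0.732, 0.001]
wrist_force: [0.3, -0.7, 1.7]
opening: 0.701
```

```bash
python3 - <<'E'
from h import *
print(toolpose().round(4));plan([.5316,-.3617,0.068],93.8,0.7,smax=.02)
E
```

```text
[[-0.0721  0.9973  0.0118  0.5367]
 [ 0.9974  0.0722 -0.0074 -0.3609]
 [-0.0082  0.0112 -0.9999  0.1354]
 [ 0.      0.      0.      1.    ]]
4
0 -0.009 0.1 0.011 0.008 0.006 0.7; -0.001 -0.007 0.1 0 0 0 0.7; 0 -0.008 0.1 0 0 0 0.7; 0 -0.003 0.037 0 0 0 0.7
```

Emit:
{"op": "arm_command", "data": {"motion": "0 -0.02 0.08 0.011 0.008 0.006 0.7; 0 -0.006 0.08 0 0 0 0.7; 0 0 0.08 0 0 0 0.7; 0 0 0 0 0 0 0.7; 0 0 0 0 0 0 0.7"}}

```text
time_s: 5.08
eef_pos: [0.5349, -0.361, 0.0925]
eef_rot: [0.004, 0.683, 0.731, -0.0]
wrist_force: [-0.1, -0.6, 0.7]
opening: 0.695
```

```bash
python3 - <<'E'
from h import *
print(toolpose().round(4));plan([.5316,-.3617,0.068],93.8,0.7,smax=.02)
E
```

```text
[[-0.0678  0.9977  0.0051  0.5349]
 [ 0.9977  0.0678 -0.0055 -0.361 ]
 [-0.0058  0.0047 -1.      0.0925]
 [ 0.      0.      0.      1.    ]]
2
-0.001 -0.014 0.099 0.004 0.006 0.001 0.7; -0.001 -0.003 0.023 0 0 0 0.7
```

Emit:
{"op": "arm_command", "data": {"motion": "0 -0.016 0.07 0.004 0.006 0 0.7; 0 -0.006 0.05 0 0 0 0.7; 0 0 0 0 0 0 0.7; 0 0 0 0 0 0 0.7"}}

```text
time_s: 5.42
eef_pos: [0.5314, -0.3619, 0.0691]
eef_rot: [0.001, 0.683, 0.731, 0.0]
wrist_force: [-0.0, -0.0, 0.3]
opening: 0.696
```

```bash
python3 - <<'E'
from h import *
print(toolpose().round(4));plan([.5316,-.3617,0.068],93.8,0.7,smax=.02)
im,K,P=cam("wrist");cv2.imwrite("pics/g1.png",im[:,:,::-1])
E
```

```text
[[-0.0684  0.9977  0.0022  0.5314]
 [ 0.9977  0.0684 -0.0012 -0.3619]
 [-0.0014  0.0021 -1.      0.0691]
 [ 0.      0.      0.      1.    ]]
1
0.001 0.001 0.005 0.002 0.001 0.002 0.7
```

View pics/g1.png

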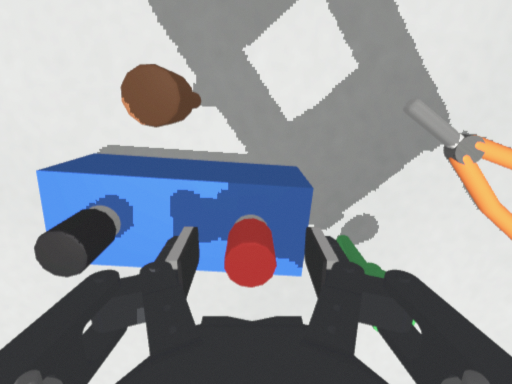

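The red knob sits centred between the pads, at (250,255). Closing.

Emit:
{"op": "arm_command", "data": {"motion": "0 0 0 0 0 0 0.2; 0 0 0 0 0 0 0.2; 0 0 0 0 0 0 0.2; 0 0 0 0 0 0 0; 0 0 0 0 0 0 0; 0 0 0 0 0 0 0; 0 0 0 0 0 0 0; 0 0 0 0 0 0 0"}}

```text
time_s: 6.13
eef_pos: [0.5319, -0.3624, 0.0705]
eef_rot: [0.002, 0.683, 0.731, 0.0]
wrist_force: [0.5, 0.1, -1.6]
opening: 0.287
```

Emit:
{"op": "arm_command", "data": {"motion": "0 0 -0.1 0 0 0 0; 0 0 -0.15 0 0 0 0; 0 0 -0.2 0 0 0 0; 0 0 -0.2 0 0 0 0; 0 0 -0.1 0 0 0 0; 0 0 0 0 0 0 0; 0 0 0 0 0 0 0"}}

```text
time_s: 6.72
eef_pos: [0.5311, -0.3622, 0.2232]
eef_rot: [0.002, 0.683, 0.731, 0.0]
wrist_force: [-0.3, 1.0, -2.1]
opening: 0.284
```

```bash
python3 - <<'E'
from h import *
o=get_obs();print(toolpose().round(4),o["opening"],o["wrist_force"]);plan([.5007,.047,0.225],93.8,0)
im,K,P=cam("wrist");cv2.imwrite("pics/h1.png",im[:,:,::-1])
E
```

```text
[[-0.0677  0.9977  0.0031  0.5311]
 [ 0.9977  0.0677 -0.002  -0.3622]
 [-0.0022  0.0029 -1.      0.2232]
 [ 0.      0.      0.      1.    ]] 0.28430273961509905 [-0.27148154  0.96279578 -2.14153714]
11
0.202 -0.001 -0.001 0.003 0.002 0.001 0; 0.202 -0.002 -0.001 0 0 0 0; 0.202 -0.001 -0.001 0 0 0 0; 0.202 -0.002 -0.001 0 0 0 0; 0.202 -0.001 -0.001 0 0 0 0; 0.202 -0.002 -0.001 0 0 0 0; 0.202 -0.001 -0.001 0 0 0 0; 0.202 -0.002 -0.001 0 0 0 0; 0.202 -0.001 -0.001 0 0 0 0; 0.202 -0.002 -0.001 0 0 0 0
0.031 0 0 0 0 0 0
```

View pics/h1.png

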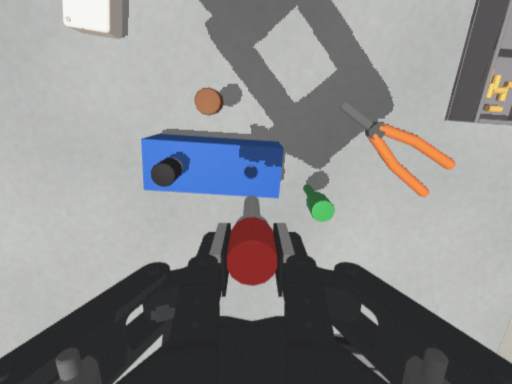

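```bash
python3 - <<'E'
from h import *
im=cv2.imread("pics/h1.png");r=camera("wrist");K=np.array(r["intrinsics"]);M=np.array(r["mount"])
for z in(-.028,.056,.060,.064): print(z,proj(K,M,[0,0,z]).round(1))
for x in(-.003,.003): print(x,proj(K,M,[x,0,.064]).round(1))
cv2.imwrite("pics/h2.png",cv2.resize(im[180:300,190:310],None,fx=5,fy=5,interpolation=cv2.INTER_CUBIC))
E
```

```text
-0.028 [249.4 262.7]
0.056 [250.3 202.9]
0.06 [250.3 201.2]
0.064 [250.4 199.5]
-0.003 [250.4 203. ]
0.003 [250.4 196. ]
```

View pics/h2.png

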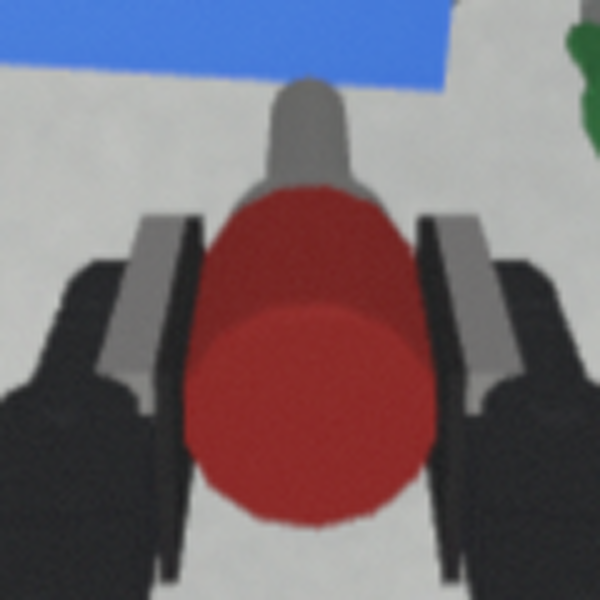

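Emit:
{"op": "arm_command", "data": {"motion": "0.1 -0.001 -0.001 0.003 0.002 0.001 0; 0.202 -0.002 -0.001 0 0 0 0; 0.202 -0.001 -0.001 0 0 0 0; 0.202 -0.002 -0.001 0 0 0 0; 0.202 -0.001 -0.001 0 0 0 0; 0.202 -0.002 -0.001 0 0 0 0; 0.202 -0.001 -0.001 0 0 0 0; 0.202 -0.002 -0.001 0 0 0 0; 0.202 -0.001 -0.001 0 0 0 0; 0.202 -0.002 -0.001 0 0 0 0"}}

```text
time_s: 7.65
eef_pos: [0.4898, 0.0264, 0.2009]
eef_rot: [-0.02, 0.688, 0.725, -0.006]
wrist_force: [0.7, 0.4, -1.1]
opening: 0.286
```

Emit:
{"op": "arm_command", "data": {"motion": "0.08 0 0 0 0 0 0; 0 0 0 0 0 0 0; 0 0 0 0 0 0 0; 0 0 0 0 0 0 0"}}

```text
time_s: 7.98
eef_pos: [0.482, 0.0513, 0.193]
eef_rot: [-0.027, 0.685, 0.728, -0.01]
wrist_force: [0.3, -0.2, -1.3]
opening: 0.282
```

```bash
python3 - <<'E'
from h import *
o=get_obs();print(toolpose().round(4),o["opening"],o["wrist_force"]);plan([.5007,.047,0.215],93.8,0)
im,K,P=cam("wrist");cv2.imwrite("pics/i1.png",im[:,:,::-1]);np.savez("w2.npz",im=im,K=K,P=P)
print(proj(K,P,[.5008,.047,.086]))
E
```

```text
[[-0.0608  0.9968 -0.0527  0.482 ]
 [ 0.9978  0.062   0.0221  0.0513]
 [ 0.0253 -0.0512 -0.9984  0.193 ]
 [ 0.      0.      0.      1.    ]] 0.28173773608063163 [ 0.28126512 -0.20421178 -1.26257996]
1
-0.024 0.086 -0.115 -0.049 -0.024 -0.005 0
[275.52780084 193.17662279]
```

View pics/i1.png

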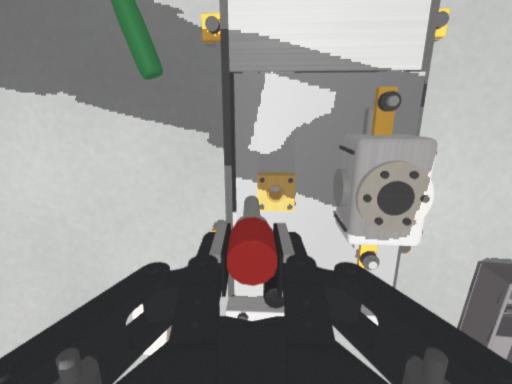

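Emit:
{"op": "arm_command", "data": {"motion": "-0.012 0.043 -0.06 -0.04 -0.02 0 0; -0.01 0.03 -0.04 -0.009 -0.004 0 0; 0 0 0 0 0 0 0; 0 0 0 0 0 0 0; 0 0 0 0 0 0 0"}}

```text
time_s: 8.45
eef_pos: [0.5005, 0.0415, 0.2144]
eef_rot: [0.003, 0.688, 0.726, 0.001]
wrist_force: [-1.4, -0.1, 0.2]
opening: 0.284
```

```bash
python3 - <<'E'
from h import *
print(toolpose().round(4));plan([.4997,.0467,0.2],93.8,0)
E
```

```text
[[-0.0532  0.9986  0.0062  0.5005]
 [ 0.9986  0.0532 -0.0035  0.0415]
 [-0.0038  0.006  -1.      0.2144]
 [ 0.      0.      0.      1.    ]]
1
0.027 -0.003 0.072 0.006 0.004 -0.013 0
```

Emit:
{"op": "arm_command", "data": {"motion": "0.02 -0.003 0.09 0.006 0.004 -0.01 0; 0.005 0 0.09 0 0 0 0; 0 0 0.06 0 0 0 0; 0 0 0 0 0 0 0; 0 0 0 0 0 0 0; 0 0 0 0 0 0 0"}}

```text
time_s: 8.95
eef_pos: [0.5014, 0.0445, 0.1671]
eef_rot: [0.001, 0.685, 0.728, 0.001]
wrist_force: [0.8, 0.6, -0.5]
opening: 0.289
```

```bash
python3 - <<'E'
from h import *
print(toolpose().round(4));plan([.4997,.0467,0.155],93.8,0)
im,K,P=cam("wrist");cv2.imwrite("pics/j1.png",cv2.resize(im[130:310,160:340,::-1],None,fx=3.3,fy=3.3,interpolation=cv2.INTER_CUBIC))
print(proj(K,P,[.5008,.047,.086]))
E
```

```text
[[-6.110e-02  9.981e-01  3.500e-03  5.014e-01]
 [ 9.981e-01  6.110e-02 -2.000e-04  4.450e-02]
 [-5.000e-04  3.500e-03 -1.000e+00  1.671e-01]
 [ 0.000e+00  0.000e+00  0.000e+00  1.000e+00]]
1
0.011 -0.008 0.061 0.003 0 -0.005 0
[249.59880536 190.2131731 ]
```

View pics/j1.png

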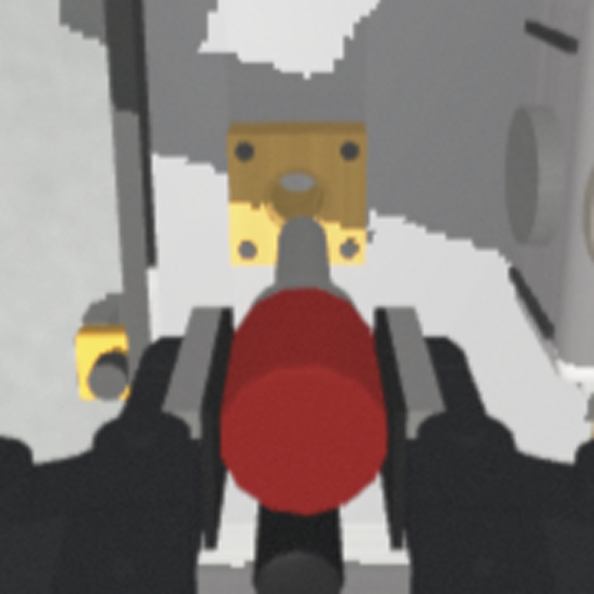

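Emit:
{"op": "arm_command", "data": {"motion": "0.011 -0.008 0.045 0.003 0 -0.005 0; 0 0 0 0 0 0 0; 0 0 0 0 0 0 0"}}

```text
time_s: 9.25
eef_pos: [0.5014, 0.0465, 0.1599]
eef_rot: [0.002, 0.683, 0.73, 0.001]
wrist_force: [0.5, -0.0, -0.3]
opening: 0.281
```

```bash
python3 - <<'E'
from h import *
print(toolpose().round(4));plan([.4997,.0467,0.145],93.8,0)
E
```

```text
[[-0.0666  0.9978  0.0049  0.5014]
 [ 0.9978  0.0666 -0.0011  0.0465]
 [-0.0015  0.0048 -1.      0.1599]
 [ 0.      0.      0.      1.    ]]
1
0.002 -0.009 0.074 0.005 0.001 0 0
```

Emit:
{"op": "arm_command", "data": {"motion": "0 -0.008 0.02 0.005 0 0 0; 0 -0.004 0.02 0 0 0 0; 0 0 0 0 0 0 0; 0 0 0 0 0 0 0"}}

```text
time_s: 9.58
eef_pos: [0.499, 0.0464, 0.1515]
eef_rot: [0.001, 0.683, 0.73, -0.001]
wrist_force: [0.8, 0.2, -0.9]
opening: 0.284
```

```bash
python3 - <<'E'
from h import *
print(toolpose().round(4));plan([.4997,.0467,0.145],93.8,0)
im,K,P=cam("wrist");cv2.imwrite("pics/k1.png",cv2.resize(im[130:310,160:340,::-1],None,fx=3.3,fy=3.3,interpolation=cv2.INTER_CUBIC))
print(proj(K,P,[.5008,.047,.086]),toolpose()[:3,3])
E
```

```text
[[-6.700e-02  9.978e-01 -1.000e-04  4.990e-01]
 [ 9.978e-01  6.700e-02 -1.700e-03  4.640e-02]
 [-1.700e-03 -2.000e-04 -1.000e+00  1.515e-01]
 [ 0.000e+00  0.000e+00  0.000e+00  1.000e+00]]
1
0.001 0.004 0.033 0 0.002 0.001 0
[252.6717754  198.23412727] [0.49888064 0.04639252 0.15148154]
```

View pics/k1.png

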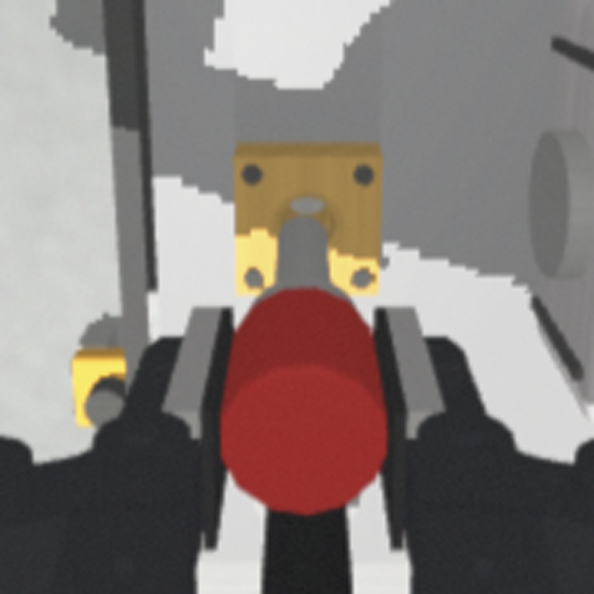

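Emit:
{"op": "arm_command", "data": {"motion": "0.002 0.006 0.02 0 0 0 0; 0 0 0.02 0 0 0 0; 0 0 0 0 0 0 0"}}

```text
time_s: 9.88
eef_pos: [0.5004, 0.0469, 0.143]
eef_rot: [0.001, 0.683, 0.73, -0.0]
wrist_force: [-0.6, 0.5, -1.5]
opening: 0.288
```

```bash
python3 - <<'E'
from h import *
print(toolpose().round(4),np.round(get_obs()["wrist_force"],2));plan([.4997,.0467,0.125],93.8,0)
E
```

```text
[[-6.690e-02  9.978e-01  4.000e-04  5.004e-01]
 [ 9.978e-01  6.690e-02 -1.700e-03  4.690e-02]
 [-1.700e-03  3.000e-04 -1.000e+00  1.430e-01]
 [ 0.000e+00  0.000e+00  0.000e+00  1.000e+00]] [-0.59  0.5  -1.52]
1
0 -0.004 0.09 0 0.002 0.001 0
```

Emit:
{"op": "arm_command", "data": {"motion": "0 -0.003 0.025 0 0.002 0 0; 0 0 0.025 0 0 0 0; 0 0 0.025 0 0 0 0; 0 0 0 0 0 0 0"}}

```text
time_s: 10.22
eef_pos: [0.4996, 0.0469, 0.1262]
eef_rot: [-0.0, 0.683, 0.73, 0.0]
wrist_force: [-0.7, -0.4, -0.7]
opening: 0.289
```

```bash
python3 - <<'E'
from h import *
print(toolpose().round(4),np.round(get_obs()["wrist_force"],2));plan([.4997,.0467,0.112],93.8,0)
E
```

```text
[[-6.690e-02  9.978e-01 -1.000e-04  4.996e-01]
 [ 9.978e-01  6.690e-02  7.000e-04  4.690e-02]
 [ 7.000e-04 -1.000e-04 -1.000e+00  1.262e-01]
 [ 0.000e+00  0.000e+00  0.000e+00  1.000e+00]] [-0.71 -0.36 -0.71]
1
-0.001 0 0.071 0 -0.001 0.001 0
```

Emit:
{"op": "arm_command", "data": {"motion": "0 0 0.025 0 0 0 0; 0 0 0.025 0 0 0 0; 0 0 0.01 0 0 0 0; 0 0 0 0 0 0 0; 0 0 0 0 0 0 0"}}

```text
time_s: 10.63
eef_pos: [0.4993, 0.0469, 0.1121]
eef_rot: [-0.001, 0.683, 0.73, -0.0]
wrist_force: [-0.0, 0.4, -1.0]
opening: 0.282
```

```bash
python3 - <<'E'
from h import *
print(toolpose().round(4),np.round(get_obs()["wrist_force"],2))
im,K,P=cam("wrist");cv2.imwrite("pics/l1.png",cv2.resize(im[130:310,160:340,::-1],None,fx=3.3,fy=3.3,interpolation=cv2.INTER_CUBIC))
E
```

```text
[[-6.680e-02  9.978e-01 -1.300e-03  4.993e-01]
 [ 9.978e-01  6.680e-02  8.000e-04  4.690e-02]
 [ 9.000e-04 -1.300e-03 -1.000e+00  1.121e-01]
 [ 0.000e+00  0.000e+00  0.000e+00  1.000e+00]] [-0.02  0.41 -1.02]
```

View pics/l1.png

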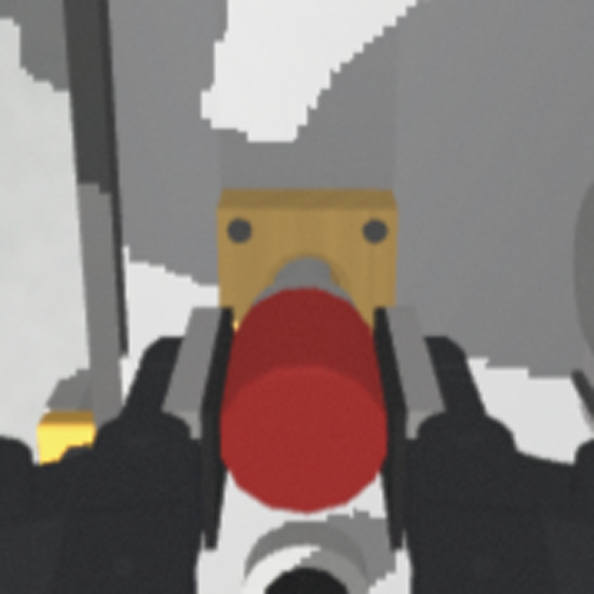

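The pin shank is in the bush bore. I'll release it and rise straight up.

Emit:
{"op": "arm_command", "data": {"motion": "0 0 0 0 0 0 0.4; 0 0 0 0 0 0 0.5; 0 0 0 0 0 0 0.5; 0 0 0 0 0 0 0.5; 0 0 -0.1 0 0 0 0.5; 0 0 -0.1 0 0 0 0.5; 0 0 -0.1 0 0 0 0.5; 0 0 0 0 0 0 0.5; 0 0 0 0 0 0 0.5"}}

```text
time_s: 11.43
eef_pos: [0.4997, 0.0467, 0.1755]
eef_rot: [-0.0, 0.683, 0.73, 0.0]
wrist_force: [-0.2, 0.7, 0.2]
opening: 0.503
```

```bash
python3 - <<'E'
from h import *
print(toolpose().round(4),np.round(get_obs()["wrist_force"],2))
im,K,P=cam("wrist");cv2.imwrite("pics/m1.png",im[:,:,::-1])
im,K,P=cam("side");cv2.imwrite("pics/m2.png",cv2.resize(im[145:265,205:345,::-1],None,fx=5,fy=5,interpolation=cv2.INTER_CUBIC))
# grip target: bush + 80mm along -y
d=np.array([np.cos(np.radians(93.8)),np.sin(np.radians(93.8))]);g=np.array([.5008,.047])-.08*d;print(g)
plan([*g,0.172],93.8,0.5)
E
```

```text
[[-6.680e-02  9.978e-01 -1.000e-04  4.997e-01]
 [ 9.978e-01  6.680e-02  6.000e-04  4.670e-02]
 [ 6.000e-04 -1.000e-04 -1.000e+00  1.755e-01]
 [ 0.000e+00  0.000e+00  0.000e+00  1.000e+00]] [-0.23  0.69  0.24]
[ 0.50610191 -0.03282412]
2
-0.202 0.003 0.007 -0.001 -0.001 0.001 0.5; -0.197 0.003 0.008 0 0 0 0.5
```

View pics/m1.png

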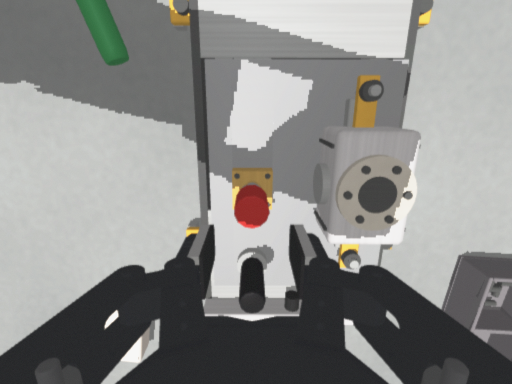

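View pics/m2.png

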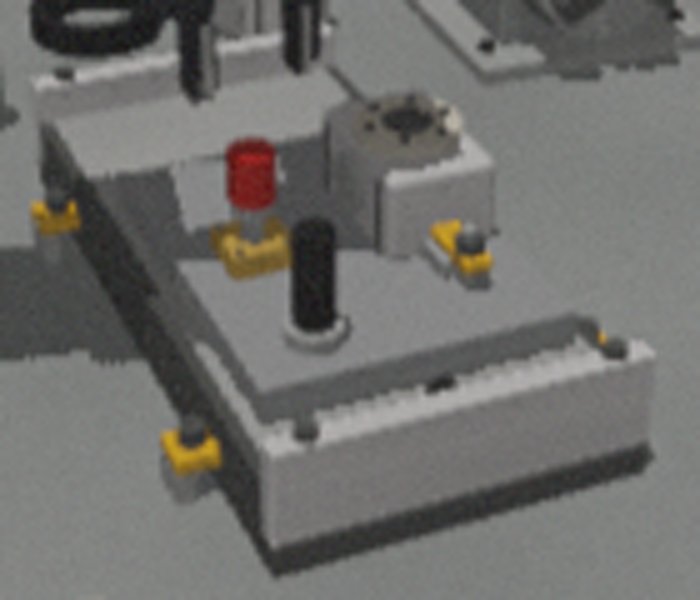

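The pin stands upright in the bush with its collar raised, at about (250,222) in the side crop. Next I go to the push grip.

Emit:
{"op": "arm_command", "data": {"motion": "-0.13 0.003 0.006 0 0 0 0.5; -0.15 0.003 0.006 0 0 0 0.5; -0.11 0 0 0 0 0 0.5; 0 0 0 0 0 0 0.5; 0 0 0 0 0 0 0.5; 0 0 0 0 0 0 0.5"}}

```text
time_s: 12.03
eef_pos: [0.5028, -0.0318, 0.1664]
eef_rot: [-0.005, 0.682, 0.731, -0.002]
wrist_force: [0.5, 0.1, -0.3]
opening: 0.498
```

```bash
python3 - <<'E'
from h import *
print(toolpose().round(4),np.round(get_obs()["wrist_force"],2))
plan([.506,-.0328,0.145],93.8,0.5)
im,K,P=cam("wrist");cv2.imwrite("pics/n1.png",im[:,:,::-1]);print(proj(K,P,[.506,-.0328,.136]))
E
```

```text
[[-0.0687  0.9976 -0.0094  0.5028]
 [ 0.9976  0.0688  0.004  -0.0318]
 [ 0.0046 -0.0091 -0.9999  0.1664]
 [ 0.      0.      0.      1.    ]] [ 0.52  0.14 -0.31]
1
-0.007 0.016 0.107 -0.009 -0.004 0.002 0.5
[255.01964987 217.57199655]
```

View pics/n1.png

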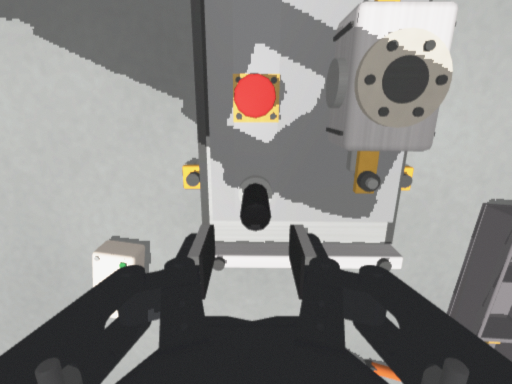

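Emit:
{"op": "arm_command", "data": {"motion": "-0.005 0.016 0.05 -0.009 -0.004 0 0.5; 0 0.004 0.06 0 0 0 0.5; 0 0 0 0 0 0 0.5; 0 0 0 0 0 0 0.5"}}

```text
time_s: 12.42
eef_pos: [0.506, -0.0287, 0.1423]
eef_rot: [-0.001, 0.681, 0.732, 0.0]
wrist_force: [-0.0, 0.3, 0.4]
opening: 0.499
```

```bash
python3 - <<'E'
from h import *
print(toolpose().round(4),np.round(get_obs()["wrist_force"],2))
plan([.506,-.0328,0.101],93.8,0.5)
E
```

```text
[[-0.0728  0.9973 -0.0013  0.506 ]
 [ 0.9973  0.0728  0.0018 -0.0287]
 [ 0.0019 -0.0012 -1.      0.1423]
 [ 0.      0.      0.      1.    ]] [-0.    0.3   0.38]
2
-0.02 -0.001 0.201 -0.001 -0.002 0.006 0.5; -0.001 0 0.005 0 0 0 0.5
```

Emit:
{"op": "arm_command", "data": {"motion": "-0.018 0 0.05 0 -0.002 0.006 0.5; -0.006 0 0.06 0 0 0 0.5; 0 0 0.06 0 0 0 0.5; 0 0 0.03 0 0 0 0.5; 0 0 0 0 0 0 0.5; 0 0 0 0 0 0 0.5"}}

```text
time_s: 12.92
eef_pos: [0.5064, -0.0327, 0.0997]
eef_rot: [-0.0, 0.683, 0.731, -0.001]
wrist_force: [0.5, 0.1, 0.8]
opening: 0.505
```

```bash
python3 - <<'E'
from h import *
print(toolpose().round(4),np.round(get_obs()["wrist_force"],2))
plan([.506,-.0328,0.101],93.8,0.5)
im,K,P=cam("wrist");cv2.imwrite("pics/o1.png",im[:,:,::-1])
E
```

```text
[[-6.790e-02  9.977e-01 -1.200e-03  5.064e-01]
 [ 9.977e-01  6.790e-02 -8.000e-04 -3.270e-02]
 [-7.000e-04 -1.200e-03 -1.000e+00  9.970e-02]
 [ 0.000e+00  0.000e+00  0.000e+00  1.000e+00]] [0.54 0.12 0.78]
1
0 -0.002 -0.006 -0.001 0.001 0.002 0.5
```

View pics/o1.png

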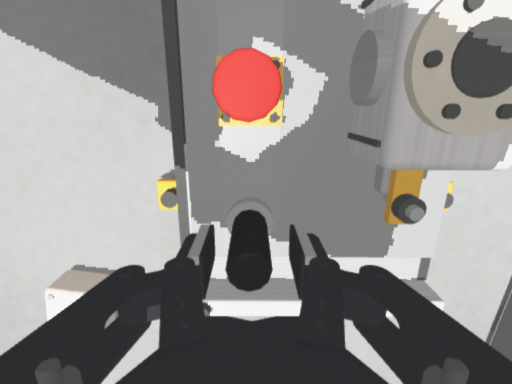

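Emit:
{"op": "arm_command", "data": {"motion": "0 0 0 0 0 0 0.3; 0 0 0 0 0 0 0.2; 0 0 0 0 0 0 0; 0 0 0 0 0 0 0; 0 0 0 0 0 0 0; 0 0 0 0 0 0 0"}}

```text
time_s: 13.47
eef_pos: [0.505, -0.0329, 0.1007]
eef_rot: [-0.001, 0.682, 0.731, -0.002]
wrist_force: [-0.6, -0.2, -3.2]
opening: 0.245
```

```bash
cat > chk.py <<'E'
from h import *
import sys
o=get_obs();T=toolpose();print("t",round(o["time_s"],2),T[:3,3].round(4),"F",np.round(o["wrist_force"],1),"op",round(float(o["opening"]),3),"yaw",np.degrees(np.arctan2(T[1,0],T[0,0])).round(2),"zaxis",T[:3,2].round(4))
im,K,P=cam("wrist")
i=im.astype(int);m=((i[...,0]>90)&(i[...,1]<i[...,0]*.35)&(i[...,2]<i[...,0]*.35));m[200:]=0
ys,xs=np.nonzero(m);print("red",len(xs),xs.min(),xs.max(),ys.min(),ys.max())
if len(sys.argv)>1: cv2.imwrite(f"pics/{sys.argv[1]}.png",im[:,:,::-1])
E
python3 chk.py
```

```text
t 13.47 [ 0.505  -0.0329  0.1007] F [-0.6 -0.2 -3.2] op 0.245 yaw 93.93 zaxis [-0.0044 -0.0015 -1.    ]
red 667 217 283 49 119
```

Emit:
{"op": "arm_command", "data": {"motion": "0.006 0 0 0 0 0 0; 0.006 0 0 0 0 0 0; 0.006 0 0 0 0 0 0; 0.006 0 0 0 0 0 0; 0.006 0 0 0 0 0 0; 0.006 0 0 0 0 0 0"}}

```text
time_s: 14.02
eef_pos: [0.505, -0.0331, 0.1007]
eef_rot: [0.004, 0.682, 0.731, -0.007]
wrist_force: [0.2, -7.1, -4.9]
opening: 0.241
```

```bash
python3 chk.py
```

```text
t 14.02 [ 0.505  -0.0331  0.1007] F [ 0.2 -7.1 -4.9] op 0.241 yaw 93.93 zaxis [-0.0037 -0.0145 -0.9999]
red 708 216 283 49 120
```

Emit:
{"op": "arm_command", "data": {"motion": "0.009 0 0 0 0 0 0; 0.01 0 0 0 0 0 0; 0.01 0 0 0 0 0 0; 0.01 0 0 0 0 0 0; 0.01 0 0 0 0 0 0; 0.01 0 0 0 0 0 0"}}

```text
time_s: 14.57
eef_pos: [0.5049, -0.0317, 0.1009]
eef_rot: [0.01, 0.683, 0.73, -0.013]
wrist_force: [-1.2, -10.2, -5.8]
opening: 0.24
```

```bash
python3 chk.py
```

```text
t 14.57 [ 0.5049 -0.0317  0.1009] F [ -1.2 -10.2  -5.8] op 0.24 yaw 93.84 zaxis [-0.003  -0.0315 -0.9995]
red 1344 219 288 35 109
```

Emit:
{"op": "arm_command", "data": {"motion": "0.012 0 0 0 0.03 0 0; 0.012 0 0 0 0.03 0 0; 0.012 0 0 0 0.02 0 0; 0.012 0 0 0 0.02 0 0; 0.012 0 0 0 0.015 0 0; 0.012 0 0 0 0.015 0 0"}}

```text
time_s: 15.12
eef_pos: [0.5046, -0.0274, 0.1012]
eef_rot: [-0.034, 0.681, 0.73, 0.029]
wrist_force: [-0.1, -8.2, -6.9]
opening: 0.237
```

```bash
python3 chk.py p1
```

```text
t 15.12 [ 0.5046 -0.0274  0.1012] F [-0.1 -8.2 -6.9] op 0.237 yaw 93.96 zaxis [-0.0105  0.0885 -0.996 ]
red 3505 223 285 42 114
```

View pics/p1.png

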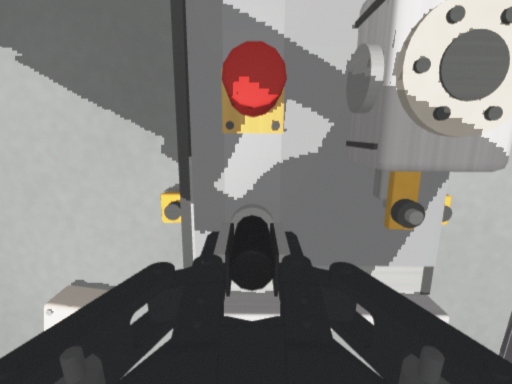

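Emit:
{"op": "arm_command", "data": {"motion": "0.014 0 0 0 -0.01 0 0; 0.014 0 0 0 -0.01 0 0; 0.014 0 0 0 -0.01 0 0; 0.014 0 0 0 -0.01 0 0; 0.014 0 0 0 -0.01 0 0; 0.014 0 0 0 -0.01 0 0; 0.014 0 0 0 0 0 0; 0.014 0 0 0 0 0 0"}}

```text
time_s: 15.83
eef_pos: [0.5043, -0.0219, 0.1013]
eef_rot: [-0.0, 0.684, 0.729, -0.002]
wrist_force: [-0.5, -10.0, -5.5]
opening: 0.239
```

```bash
python3 chk.py
```

```text
t 15.83 [ 0.5043 -0.0219  0.1013] F [ -0.5 -10.   -5.5] op 0.239 yaw 93.65 zaxis [-0.0038 -0.003  -1.    ]
red 860 217 283 39 113
```

Emit:
{"op": "arm_command", "data": {"motion": "0.014 0 0 0 0.003 0 0; 0.014 0 0 0 0.003 0 0; 0.014 0 0 0 0.003 0 0; 0.014 0 0 0 0.003 0 0; 0.014 0 0 0 0.003 0 0; 0.014 0 0 0 0.003 0 0; 0.014 0 0 0 0.003 0 0; 0.014 0 0 0 0.003 0 0"}}

```text
time_s: 16.55
eef_pos: [0.5038, -0.0143, 0.1013]
eef_rot: [-0.0, 0.685, 0.729, -0.002]
wrist_force: [0.1, -9.4, -3.9]
opening: 0.241
```

```bash
python3 chk.py
```

```text
t 16.55 [ 0.5038 -0.0143  0.1013] F [ 0.1 -9.4 -3.9] op 0.241 yaw 93.59 zaxis [-0.004  -0.0028 -1.    ]
red 785 216 283 39 113
```

Emit:
{"op": "arm_command", "data": {"motion": "0.014 0 0 0 0.003 0 0; 0.014 0 0 0 0.003 0 0; 0.014 0 0 0 0.003 0 0; 0.014 0 0 0 0.003 0 0"}}

```text
time_s: 16.93
eef_pos: [0.5036, -0.0107, 0.1013]
eef_rot: [-0.001, 0.685, 0.729, -0.002]
wrist_force: [-0.2, -9.7, -4.8]
opening: 0.245
```

```bash
python3 chk.py
```

```text
t 16.93 [ 0.5036 -0.0107  0.1013] F [-0.2 -9.7 -4.8] op 0.245 yaw 93.57 zaxis [-0.0041 -0.0027 -1.    ]
red 794 216 283 39 113
```

Emit:
{"op": "arm_command", "data": {"motion": "0.014 0 0 0 0.003 0 0; 0.014 0 0 0 0.003 0 0; 0.014 0 0 0 0.003 0 0; 0.014 0 0 0 0.003 0 0"}}

```text
time_s: 17.32
eef_pos: [0.5033, -0.0071, 0.1013]
eef_rot: [-0.001, 0.685, 0.729, -0.002]
wrist_force: [-1.3, -10.0, -4.7]
opening: 0.243
```

```bash
python3 chk.py
```

```text
t 17.32 [ 0.5033 -0.0071  0.1013] F [ -1.3 -10.   -4.7] op 0.243 yaw 93.54 zaxis [-0.0042 -0.0026 -1.    ]
red 830 216 283 39 113
```

Emit:
{"op": "arm_command", "data": {"motion": "0.014 0 0 0 0.003 0 0; 0.014 0 0 0 0.003 0 0; 0.014 0 0 0 0.003 0 0; 0.014 0 0 0 0.003 0 0"}}

```text
time_s: 17.7
eef_pos: [0.5031, -0.0034, 0.1013]
eef_rot: [-0.001, 0.685, 0.729, -0.002]
wrist_force: [-0.9, -9.4, -5.5]
opening: 0.244
```

```bash
python3 chk.py
```

```text
t 17.7 [ 0.5031 -0.0034  0.1013] F [-0.9 -9.4 -5.5] op 0.244 yaw 93.53 zaxis [-0.0043 -0.0024 -1.    ]
red 832 217 283 40 113
```

Emit:
{"op": "arm_command", "data": {"motion": "0.014 0 0 0 0.003 0 0; 0.014 0 0 0 0.003 0 0; 0.014 0 0 0 0.003 0 0; 0.014 0 0 0 0.003 0 0"}}

```text
time_s: 18.08
eef_pos: [0.5029, 0.0006, 0.1013]
eef_rot: [-0.001, 0.685, 0.728, -0.002]
wrist_force: [-0.9, -9.7, -4.7]
opening: 0.238
```

```bash
python3 chk.py
```

```text
t 18.08 [0.5029 0.0006 0.1013] F [-0.9 -9.7 -4.7] op 0.238 yaw 93.51 zaxis [-0.0045 -0.0017 -1.    ]
red 913 217 284 40 113
```

Emit:
{"op": "arm_command", "data": {"motion": "0.014 0 0 0 0.003 0 0; 0.014 0 0 0 0.003 0 0; 0.014 0 0 0 0.003 0 0; 0.014 0 0 0 0.003 0 0"}}

```text
time_s: 18.47
eef_pos: [0.5026, 0.0048, 0.1013]
eef_rot: [-0.001, 0.685, 0.728, -0.002]
wrist_force: [-1.3, -9.7, -5.4]
opening: 0.24
```

```bash
python3 chk.py
```

```text
t 18.47 [0.5026 0.0048 0.1013] F [-1.3 -9.7 -5.4] op 0.24 yaw 93.5 zaxis [-4.7e-03 -9.0e-04 -1.0e+00]
red 367 222 280 59 120
```

The knob's apparent width fell from 67 to 59 px, so the pin has probably dropped. I stop pushing and look.

```bash
python3 - <<'E'
from h import *
im,K,P=cam("wrist");cv2.imwrite("pics/q1.png",im[:,:,::-1])
im,K,P=cam("side");cv2.imwrite("pics/q2.png",cv2.resize(im[125:245,205:345,::-1],None,fx=5,fy=5,interpolation=cv2.INTER_CUBIC))
print(get_obs()["wrist_force"])
E
```

```text
[-1.41108375 -9.24126714 -3.89875574]
```

View pics/q1.png

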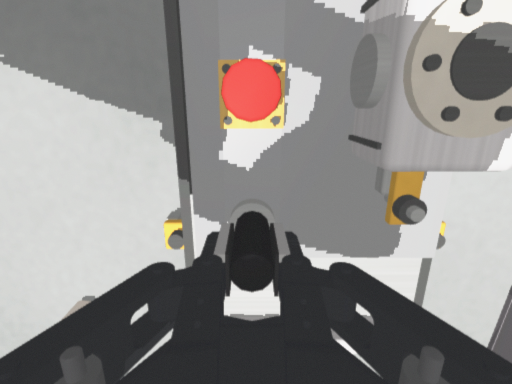

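View pics/q2.png

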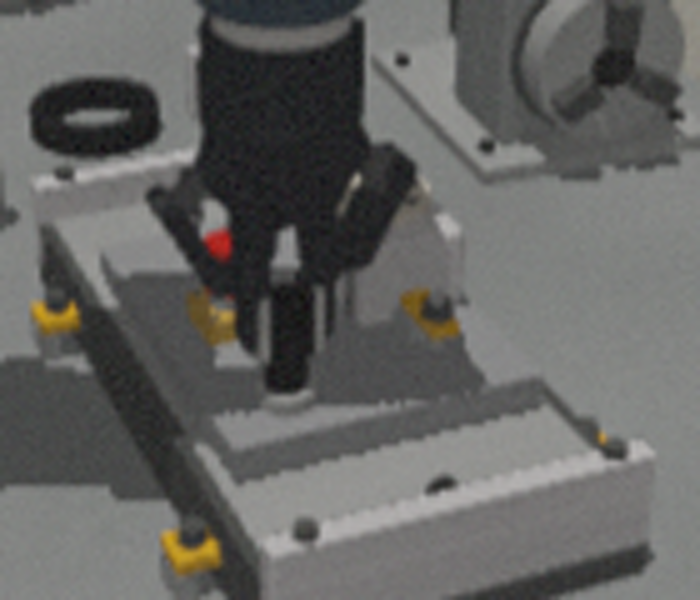

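Emit:
{"op": "arm_command", "data": {"motion": "0 0 0 0 0 0 0; 0 0 0 0 0 0 0.1; 0 0 0 0 0 0 0.5; 0 0 0 0 0 0 0.5; 0 0 0 0 0 0 0.5; 0 0 0 0 0 0 0.5"}}

```text
time_s: 19.12
eef_pos: [0.5039, 0.0051, 0.1028]
eef_rot: [-0.001, 0.685, 0.728, -0.001]
wrist_force: [0.3, 0.2, -0.3]
opening: 0.499
```

```bash
python3 chk.py r1
```

```text
t 19.12 [0.5039 0.0051 0.1028] F [ 0.3  0.2 -0.3] op 0.499 yaw 93.48 zaxis [-1.9e-03 -2.0e-04 -1.0e+00]
red 441 219 277 59 120
```

Emit:
{"op": "arm_command", "data": {"motion": "0 0 -0.07 0 0 0 0.5; 0 0 -0.12 0 0 0 0.5; 0 0 -0.12 0 0 0 0.5; 0 0 -0.12 0 0 0 0.5; -0.1 0 -0.1 0 0 0 0.5; -0.15 0 0 0 0 0 0.5; -0.15 0 0 0 0 0 0.5; 0 0 0 0 0 0 0.5; 0 0 0 0 0 0 0.5"}}

```text
time_s: 19.92
eef_pos: [0.5095, -0.0765, 0.2158]
eef_rot: [0.001, 0.684, 0.73, -0.001]
wrist_force: [-0.5, 0.6, -0.1]
opening: 0.5
```

```bash
python3 - <<'E'
from h import *
print(toolpose().round(3),get_obs()["wrist_force"])
im,K,P=cam("wrist");cv2.imwrite("pics/s1.png",im[:,:,::-1])
im,K,P=cam("side");cv2.imwrite("pics/s2.png",cv2.resize(im[135:235,205:305,::-1],None,fx=6,fy=6,interpolation=cv2.INTER_CUBIC))
im,K,P=cam("scene");cv2.imwrite("pics/s3.png",cv2.resize(im[120:240,200:350,::-1],None,fx=5,fy=5,interpolation=cv2.INTER_CUBIC))
E
```

```text
[[-0.065  0.998  0.     0.509]
 [ 0.998  0.065 -0.002 -0.077]
 [-0.002  0.    -1.     0.216]
 [ 0.     0.     0.     1.   ]] [-0.48790306  0.6006923  -0.06479417]
```

View pics/s1.png

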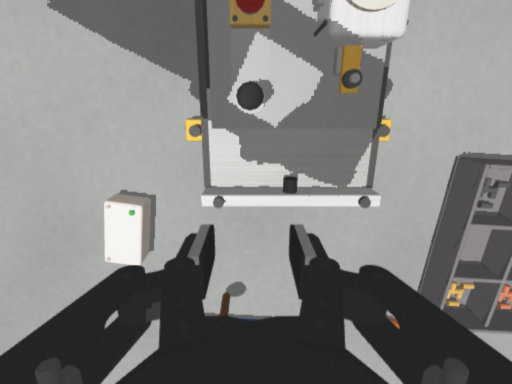

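View pics/s2.png

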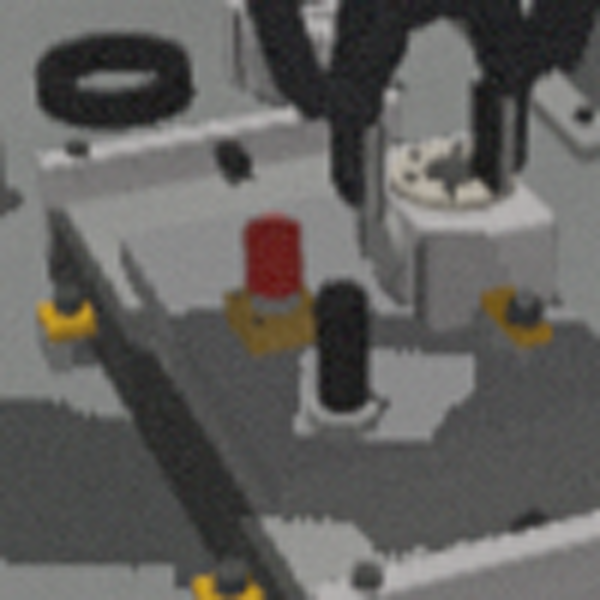

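View pics/s3.png

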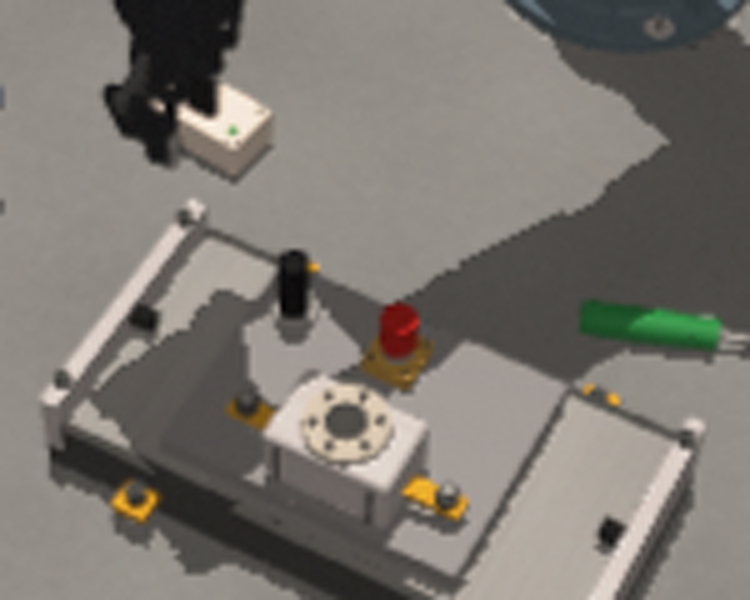

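```bash
python3 - <<'E'
from h import *
r=camera("side");im=r["img"].astype(int);K=np.array(r["intrinsics"]);P=np.array(r["pose"])
m=(im[...,0]>75)&(im[...,1]<im[...,0]*.45)&(im[...,2]<im[...,0]*.45);z=np.zeros_like(m);z[160:195,235:265]=m[160:195,235:265]
ys,xs=np.nonzero(z);print("red box",xs.min(),xs.max(),ys.min(),ys.max())
a=np.linspace(0,6.283,40)
for x,y in[(.4983,.0848)]:
  for dz in(0,.003,.014):
    c=[proj(K,P,[x+.013*np.cos(t),y+.013*np.sin(t),h+dz]) for t in a for h in(.094,.124)];c=np.array(c);print(dz,c.min(0).round(1),c.max(0).round(1))
E
```

```text
red box 246 254 172 183
0 [244.8 170.3] [254.9 185. ]
0.003 [244.8 169.3] [254.9 184. ]
0.014 [244.6 165.7] [254.8 180.4]
```

```bash
python3 - <<'E'
from h import *
r=camera("wrist");K=np.array(r["intrinsics"]);y=np.radians(93.48)
c,s=np.cos(y),np.sin(y);T=np.eye(4);T[:3,:3]=[[c,s,0],[s,-c,0],[0,0,-1]];T[:3,3]=[.5039,.0051,.1028];P=T@np.array(r["mount"])
a=np.linspace(0,6.283,60)
for dz in(0,.002,.004,.014):
    q=np.array([proj(K,P,[.4983+.013*np.cos(t),.0848+.013*np.sin(t),.124+dz]) for t in a]);print(dz,q.min(0).round(1),q.max(0).round(1),np.ptp(q,axis=0).round(1))
im=cv2.imread("pics/r1.png").astype(int);m=(im[...,2]>75)&(im[...,1]<im[...,2]*.5)&(im[...,0]<im[...,2]*.5);m[200:]=0;m[:,:190]=0;m[:,310:]=0
n,l,st,cc=cv2.connectedComponentsWithStats(m.astype(np.uint8));print(st[1:][st[1:,4]>50])
cv2.imwrite("pics/t1.png",cv2.resize(cv2.imread("pics/r1.png")[40:140,190:310],None,fx=6,fy=6,interpolation=cv2.INTER_CUBIC))
E
```

```text
0 [216.6  52.9] [278.4 118.7] [61.9 65.9]
0.002 [216.   51.9] [278.9 118.9] [62.9 67. ]
0.004 [215.3  51. ] [279.3 119.2] [64.  68.2]
0.014 [211.8  45.5] [282.  120.4] [70.1 74.8]
[[ 219   59   59   62 2867]]
```

View pics/t1.png

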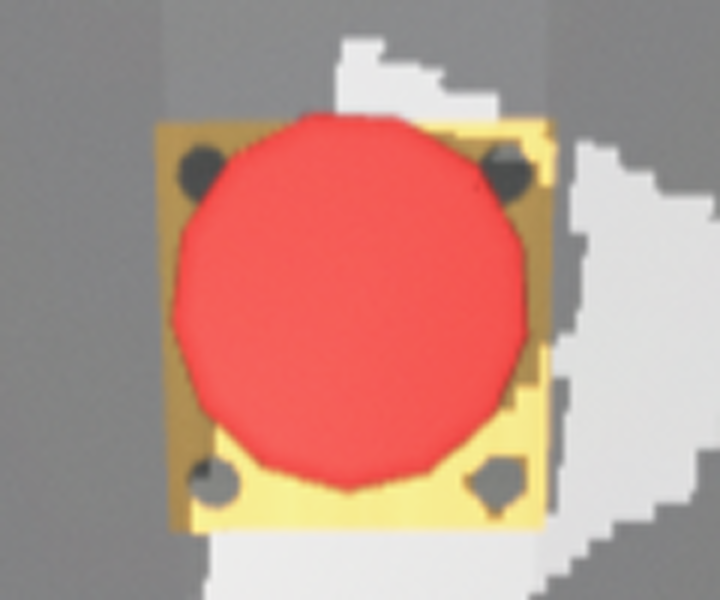

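Measured against predicted knob size gives 0.957 before the drop and 0.953 now with the collar at height 0, so the collar is fully down. The wrist force is about 0 and the gripper is clear.

```bash
python3 -c "
from bench import *
print(hand_in())"
```

```text
the job is handed in; nothing more can be done
None
```

The shuttle is locked. The red-knobbed pin was set in the brass bush, and I slid the shuttle about 38 mm by its grip at about 10 mm/s with roughly 10 N. The pin dropped by itself within the last 4 mm step. I stopped pushing there, released the grip and backed off, and handed the job in at about 20 s.

**Collar down:** Two checks agree:
- The knob's size in the wrist picture gives the same measured-to-predicted ratio (about 0.95) before the drop as after it with the collar on the bush.
- The knob's position in the side picture also matches the collar resting on the bush, to about 1–2 mm.

**Robot clear:** The wrist force was near zero and the gripper was clear of everything.

**What went less cleanly:**
- The arm dipped and tilted about 3° while carrying the pin, so the tip passed close to the push grip. The wrist force showed no contact, and the bush was still where I had measured it.
- The gripper tipped about 5° early in the push, before I corrected it.
- The short pin showed undisturbed after I lifted the red pin. I did not look at the rest or the loose items again at the end.

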